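# Seat the white reference disc and start the reader

### The arm

A 6-joint arm with a two-finger parallel gripper is mounted at the origin on the work surface. World frame = base frame: x ahead of the robot, y to its left, z up, the work surface at z = 0. Lengths are in m, angles in rad, forces in N, time in s.
With the tool pointing down it reaches from about 0.325 to 0.775 m from the base axis. Payload 5.5 kg.
Tool frame: the origin (TCP) lies midway between the tips of the shut fingers; the grasp point (between the pads) lies 19 mm behind it (arm.grip_point_offset is the distance from the TCP to the grasp point, in m); z points along the fingers, y is the line along which they close (so a half turn about z gives the same grasp; the last joint's range is limited). The gripper opens to 85 mm and grips with 20 to 120 N. Pads are 22 mm wide; open, the fingers measure 114 mm over their backs; the gripper's body (76 mm by 85 mm) begins 54 mm behind the grasp point. The pads swing forward as they close: fully open they stand 13 mm farther back than shut.
Start: joints at [1.292, 0.091, 1.231, -0, 1.82, -0.057], TCP at [0.132, 0.585, 0.231] pointing down, gripper open.
Joint ranges: [-2.87, 2.87], [-0.86, 2.18], [0.17, 2.46], [-1.51, 4.65], [0.06, 2.69], [-2.65, 2.65]. Speed limits (rad/s): [2.57, 2.57, 3.01, 3.14, 3.14, 3.14].

### API

Orientations are given as a rotation vector (axis times angle).
In Python, from bench import arm gives the robot as it stands. The module is installed in compiled form; this text tells all that it offers.
- The arm moves only by the tool servo_tool, never from a script. Its argument "series" is a list of rows, each an object with "rotation": the turn, a rotation vector about the tool's x, y, z in degrees, a list of three; "delta_pos": the shift along the tool's x, y, z in m, a list of three; "grip": the finger opening in m, from 0 to 0.0854. In form: [{"rotation": [rx, ry, rz], "delta_pos": [tx, ty, tz], "grip": grip}, ...]. A call has 1 to 5 rows; each row is the pose to reach, as a shift and turn from the pose commanded when the call began, along the tool's axes at that moment; what a row does not reach only later rows make up. A row lasts 1/12 s, in which the tool goes at most 41.7 mm and 7.16 degrees, less where a joint would pass 70% of its speed; a pose out of reach is approached as far as the arm can. A call with a gripper value outside its range is refused whole. The fingers move at their own pace and stop on an object; "newtons" is the grip in N (left out, the last holds). Time passes only in rows, so rows that repeat a pose let the fingers close. It gives the time, the measured TCP pose, the force, the opening and the grip force at its end, in the units of the state.
- arm.read_state(): the state, without advancing time (a new reading comes with each control period).
- arm.camera(name): name is "scene" or "side" or "wrist"; returns the picture (400x640x3 uint8, red, green, blue); there is no depth.
- arm.get_calibration(name): a dict with "intrinsics" (3x3 intrinsics, pixels), "rvec" (rotation vector, rad) and "tvec" (3), from world to camera coordinates, as OpenCV has them. Camera axes: x right, y down, z forward; pixel columns grow to the right and rows downward; lengths in m; the calibration is good to about 2 mm. A picture is of the moment at which its call begins: read the wrist's pose just before it. get_calibration takes no time and is no camera call; for the wrist camera it gives the pose at the moment of the call.
- arm.sign_off(): hands the job in; it is judged then, once.
The state is a dict: "time_s": time; "joint_positions": joint angles; "qd": joint speeds; "joint_torque": joint torques, N m; "ee_pos": TCP position; "tool_rot": TCP orientation; "ft_force": force on the tool from outside, world axes, zero at the start; "moment": the same for the moment, N m; "finger_gap": finger opening in m; "grip_force": force on a finger pad.
Only numpy, scipy, OpenCV 4.12 (cv2) and the standard library are available. Lean on these libraries where they do the work, as an engineer would, in place of code of your own. Each camera call takes 0.05 s, during which the arm holds its last target. There are 200 camera calls.

### The job

On the blue deck of the surface reader, push the loose white reference disc with your fingertips, sliding it along the deck without lifting it, until it drops into the round recess and lies flat and flush there. Then press the green start button right down and let go. Leave the black disc and everything else where it is, and do not press the button before the disc is seated.

Things in the scene. Friction and masses are not known exactly. Their poses are not given: they have to be found in the camera images.
- reader: Fixed low bench instrument, white housing with a flat light-blue deck, 280 x 380 mm, deck 55 mm above the table. Origin: centre of its underside on the table, directly below the recess. x axis from the button side across the deck to the vial side (280 mm), y along its long side, z up. It stands at a different place and yaw (up to 0.3 rad) each time. The deck has no raised border.
- recess (a point): Centre of the mouth of the round recess in the middle of the deck, level with the deck surface (55 mm above the table). The recess is 58 mm in diameter and 8 mm deep with a flat, brass-coloured floor and upright walls. Axes as the reader's.
- white_disc: Loose white ceramic disc with a small grey dot, 52 mm in diameter, 8 mm thick, about 45 g. Lies flat on the deck, on one side of the recess (reader's +y or -y), centre about 80 to 110 mm from the recess. Origin: centre of its underside, z up. Seated in the recess its top is level with the deck. It slides easily and tips into the recess once pushed over the edge.
- black_disc: Loose black disc of the same size, on the deck on the other side of the recess; to be left alone. Origin: centre of its underside.
- start (a joint): Travel of the green start button in m: 0 up, 0.006 right down. Springs back; 5 N presses it fully.
- start_top (a point): Centre of the top of the green start button (28 mm in diameter, pressed straight down), on the deck 100 mm from the recess centre along the reader's -x. It and its white housing are fixed to the deck; nothing else tall is near.
- vial_a: Small loose amber vial with orange cap, 22 mm in diameter, 38 mm tall, standing on the deck 105 to 125 mm from the recess centre along the reader's +x, on its +y half. Origin: centre of its underside. Leave alone.
- vial_b: As vial_a but with a white cap, on the -y half. Leave alone.
- tip_box: Loose closed blue box, 85 x 120 x 55 mm, on the table left of the reader (world +y). Origin: centre of its underside. Leave alone.
- wash_bottle: Loose white bottle with blue cap, 66 mm in diameter, 170 mm tall, on the table left of the reader. Origin: centre of its underside. Leave alone.
- spatula: Loose spatula with blue handle, 190 mm long, lying on the table right of the reader (world -y). Origin near its middle. Leave alone.
- marker: Loose white marker with a red cap, 130 mm long, 18 mm thick, lying on the table right of the reader. Origin: under its middle. Leave alone.
Things that resemble listed ones, but are neither listed nor needed, are in the scene too. There is more than one size of the white_disc; the one meant has the size given above.

How it is judged:
By the outcome, as a careful person would: the job done as asked, in the order asked, and still so for the second after the job is handed in, with the robot touching nothing.
It also fails if it takes over 43 s, if anything falls off the work surface, if the arm or the gripper's body presses on something with over 40 N, if the wrist force passes 120 N, or if a joint passes its speed limit or range.

## Working session

There is one attempt and no reset: what is moved stays moved. The work goes in short steps, Python scripts to look and compute and a tool call to move; the robot and the scene stay as the last step left them, time stands still between calls to the robot, and variables do not carry over. Pictures are saved under pics/ and viewed, at most 10 in all, crops included, and the job is handed in when it is done.

Besides the shell and the picture viewer there is one more tool, called after ">>>" as name([rows], argument=value, ...), one row to a line, values as JSON. servo_tool: Moves the arm, as the interface text tells. Its arguments: {"type":"object","properties":{"series":{"type":"array","items":{"type":"object","properties":{"rotation":{"type":"array","items":{"type":"number"}},"delta_pos":{"type":"array","items":{"type":"number"}},"grip":{"type":"number"}}}},"newtons":{"type":"number"}},"required":["series"]}

```bash
mkdir -p pics; python3 - <<'E'
from bench import arm
import cv2
s=arm.read_state();print(s['time_s'],s['ee_pos'],s['tool_rot'],s['finger_gap'])
for n in ['scene','side']:
    cv2.imwrite(f'pics/{n}0.png',arm.camera(n)[:,:,::-1])
    c=arm.get_calibration(n);print(n,c)
E
```

```text
0.0 [0.13189397 0.58502942 0.23014801] [-3.47569544e-01 -3.12200256e+00  3.01815836e-03] 0.0856514789608097
scene {'intrinsics': array([[405.25897904,   0.        , 316.46498445],
       [  0.        , 405.25897904, 211.29328652],
       [  0.        ,   0.        ,   1.        ]]), 'rvec': array([ 0.86088303,  2.64370336, -0.97335529]), 'tvec': array([ 0.41343845, -0.20601818,  1.24899362])}
side {'intrinsics': array([[501.2143322 ,   0.        , 325.40470084],
       [  0.        , 501.2143322 , 194.86265274],
       [  0.        ,   0.        ,   1.        ]]), 'rvec': array([ 2.17806509, -0.20162018,  0.1159973 ]), 'tvec': array([-0.5315001 ,  0.12398768,  1.27832569])}
```

View pics/scene0.png

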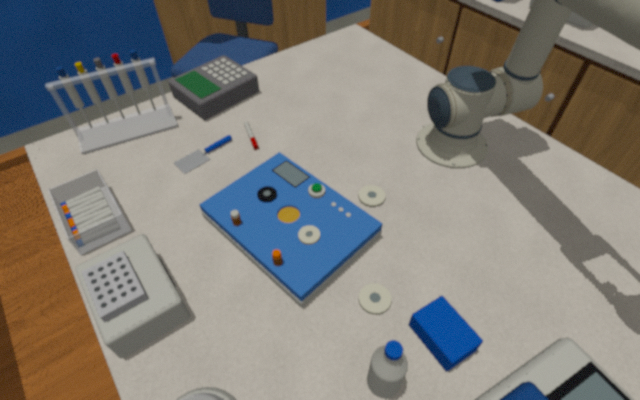

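View pics/side0.png

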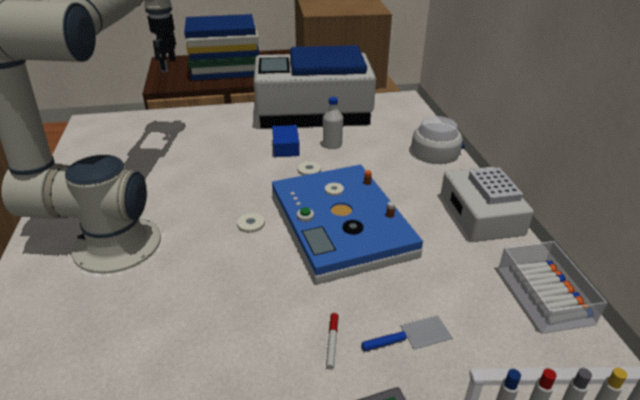

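The white disc on the deck is at scene (308,234) and side (334,188). The lookalikes are on the table: scene (372,195) and (375,298), side (251,222) and (308,168). The black disc is at scene (267,194). The task puts the disc on the deck, so I choose the deck one and will check it in a crop.

```bash
cat > h.py <<'E'
from bench import arm
import cv2, numpy as np
def cal(n):
    c=arm.get_calibration(n); R=cv2.Rodrigues(np.array(c['rvec']))[0]
    return np.array(c['intrinsics']),R,np.array(c['tvec']).reshape(3)
def tri(a,b,ca,cb):
    P=[c[0]@np.c_[c[1],c[2]] for c in (ca,cb)]
    X=cv2.triangulatePoints(P[0],P[1],np.array(a,float).reshape(2,1),np.array(b,float).reshape(2,1)); return (X[:3]/X[3]).ravel()
def onz(p,z,c):
    K,R,t=c; d=R.T@np.linalg.solve(K,[p[0],p[1],1.]); o=-R.T@t
    return o+d*(z-o[2])/d[2]
E
python3 - <<'E'
from h import *
A,B=cal('scene'),cal('side')
for n,a,b in [('disc',(308.5,234),(334,188)),('recess',(288.5,214.5),(342,210.5)),('black',(267,194),(353,227)),('button',(317,188),(305,213)),('bigA',(372,195),(251,222)),('bigB',(375,298),(308,168))]:
    print(n,tri(a,b,A,B).round(4),onz(a,.055,A).round(4),onz(b,.055,B).round(4))
a=cv2.imread('pics/scene0.png')[145:305,190:390];b=cv2.imread('pics/side0.png')[155:275,265:425]
cv2.imwrite('pics/crop.png',np.vstack([cv2.resize(a,None,fx=3,fy=3,interpolation=2)[0:300,:480][:0], cv2.resize(a,(750,600),interpolation=2)]))
E
```

```text
disc [0.5759 0.0607 0.0613] [0.5726 0.0569 0.055 ] [0.5783 0.0694 0.055 ]
recess [ 0.5782 -0.0273  0.0489] [ 0.5779 -0.0222  0.055 ] [ 0.5779 -0.0361  0.055 ]
black [ 0.5881 -0.1113  0.0582] [ 0.5849 -0.1135  0.055 ] [ 0.5903 -0.108   0.055 ]
button [ 0.4774 -0.0443  0.0671] [ 0.4681 -0.0534  0.055 ] [ 0.4812 -0.0297  0.055 ]
bigA [0.34   0.0205 0.0071] [0.3688 0.0514 0.055 ] [ 0.3411 -0.0426  0.055 ]
bigB [0.5356 0.2617 0.0064] [0.5564 0.2786 0.055 ] [0.5238 0.1852 0.055 ]Traceback (most recent call last):
  File "<stdin>", line 6, in <module>
    return _nx.concatenate(arrs, 0, dtype=dtype, casting=casting)
           ~~~~~~~~~~~~~~~^^^^^^^^^^^^^^^^^^^^^^^^^^^^^^^^^^^^^^^
ValueError: all the input array dimensions except for the concatenation axis must match exactly, but along dimension 1, the array at index 0 has size 480 and the array at index 1 has size 750
```

>>> servo_tool([
  {"rotation": [0, 0, 77], "delta_pos": [-0.54, -0.376, 0.03], "grip": 0.025},
  {"rotation": [0, 0, 77], "delta_pos": [-0.54, -0.376, 0.03], "grip": 0.025},
  {"rotation": [0, 0, 77], "delta_pos": [-0.54, -0.376, 0.03], "grip": 0.025},
  {"rotation": [0, 0, 77], "delta_pos": [-0.54, -0.376, 0.03], "grip": 0.025},
  {"rotation": [0, 0, 77], "delta_pos": [-0.54, -0.376, 0.03], "grip": 0.025},
], newtons=60)

```text
time_s: 0.52
ee_pos: [0.2731, 0.4301, 0.2211]
tool_rot: [-1.299, -2.861, 0.001]
ft_force: [0.9, 0.6, 1.3]
finger_gap: 0.026
grip_force: 0.0
```

```bash
cat >> h.py <<'E'
def go(p,yaw):
    "delta_pos/rotation in tool axes to bring TCP to p, tool x at yaw deg, pointing down"
    s=arm.read_state(); R=cv2.Rodrigues(np.array(s['tool_rot']))[0]
    c,n=np.cos(np.radians(yaw)),np.sin(np.radians(yaw))
    W=np.array([[c,n,0],[n,-c,0],[0,0,-1]])
    print('t',s['time_s'],'at',s['ee_pos'].round(4),'F',np.round(s['ft_force'],1),'gap',round(s['finger_gap'],4))
    print('d',(R.T@(np.array(p)-s['ee_pos'])).round(4),'rot',np.degrees(cv2.Rodrigues(R.T@W)[0].ravel()).round(2))
E
python3 -c "
from h import *
go([.576,.10,.2],90)
a=cv2.imread('pics/scene0.png')[145:305,190:390]
cv2.imwrite('pics/crop.png',cv2.resize(a,(750,600),interpolation=2))"
```

```text
t 0.5167 at [0.2731 0.4301 0.2211] F [0.9 0.6 1.3] gap 0.026
d [-0.4479  0.0107  0.0212] rot [-4.000e-02  3.000e-02  4.117e+01]
```

View pics/crop.png

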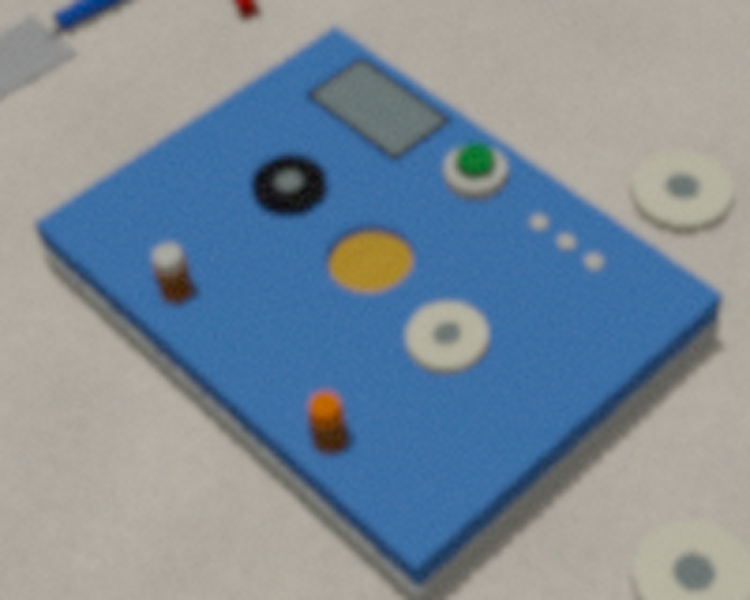

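The crop shows the white disc with a grey dot at (446,335), the same size as the recess at (371,260). The table discs at (682,190) and (690,570) are larger, so the deck disc is the right one. Continuing the approach.

>>> servo_tool([
  {"rotation": [0, 0, 41], "delta_pos": [-0.448, 0.011, 0.021], "grip": 0.025},
  {"rotation": [0, 0, 41], "delta_pos": [-0.448, 0.011, 0.021], "grip": 0.025},
  {"rotation": [0, 0, 41], "delta_pos": [-0.448, 0.011, 0.021], "grip": 0.025},
  {"rotation": [0, 0, 41], "delta_pos": [-0.448, 0.011, 0.021], "grip": 0.025},
  {"rotation": [0, 0, 41], "delta_pos": [-0.448, 0.011, 0.021], "grip": 0.025},
])

```text
time_s: 0.93
ee_pos: [0.4149, 0.2774, 0.2116]
tool_rot: [-2.116, -2.322, 0.0]
ft_force: [-0.1, 1.2, 0.3]
finger_gap: 0.0246
grip_force: 0.0
```

```bash
python3 -c "
from h import *
go([.576,.10,.2],90)"
```

```text
t 0.9333 at [0.4149 0.2774 0.2116] F [-0.1  1.2  0.3] gap 0.0246
d [-0.1916  0.1439  0.0116] rot [-0.02  0.    5.33]
```

>>> servo_tool([
  {"rotation": [0, 0, 5.3], "delta_pos": [-0.19, 0.144, 0.012], "grip": 0.025},
  {"rotation": [0, 0, 5.3], "delta_pos": [-0.19, 0.144, 0.012], "grip": 0.025},
  {"rotation": [0, 0, 5.3], "delta_pos": [-0.19, 0.144, 0.012], "grip": 0.025},
  {"rotation": [0, 0, 5.3], "delta_pos": [-0.19, 0.144, 0.012], "grip": 0.025},
  {"rotation": [0, 0, 5.3], "delta_pos": [-0.19, 0.144, 0.012], "grip": 0.025},
])

```text
time_s: 1.35
ee_pos: [0.5564, 0.1248, 0.201]
tool_rot: [-2.214, -2.228, 0.001]
ft_force: [0.3, 1.2, -0.9]
finger_gap: 0.0251
grip_force: 0.0
```

```bash
python3 -c "
from h import *
im=arm.camera('wrist')
im=arm.camera('wrist')
c=cal('wrist');go([.576,.10,.2],90);print(c)
for p in ([.576,.061,.055],[.578,-.027,.055],[.477,-.044,.067]):print(cv2.projectPoints(np.array([p]),cv2.Rodrigues(c[1])[0],c[2],c[0],None)[0].ravel())
np.savez('w1.npz',*c)
cv2.imwrite('pics/w1.png',im[:,:,::-1])"
```

```text
t 1.45 at [0.5579 0.1217 0.1991] F [-0.8  0.7 -0. ] gap 0.0249
d [-0.0217  0.0181 -0.0009] rot [-0.15  0.15  0.  ]
(array([[298.06104881,   0.        , 322.76156021],
       [  0.        , 298.06104881, 195.76593736],
       [  0.        ,   0.        ,   1.        ]]), array([[ 9.99999063e-01, -2.25088336e-04, -1.35006599e-03],
       [ 1.56520116e-04, -9.61107445e-01,  2.76174682e-01],
       [-1.35972217e-03, -2.76174635e-01, -9.61106509e-01]]), array([-0.55740144,  0.08984897,  0.38295268]))
[340.41849628 240.12394087]
[340.93206417 311.78097323]
[250.08216852 331.8695631 ]
```

View pics/w1.png

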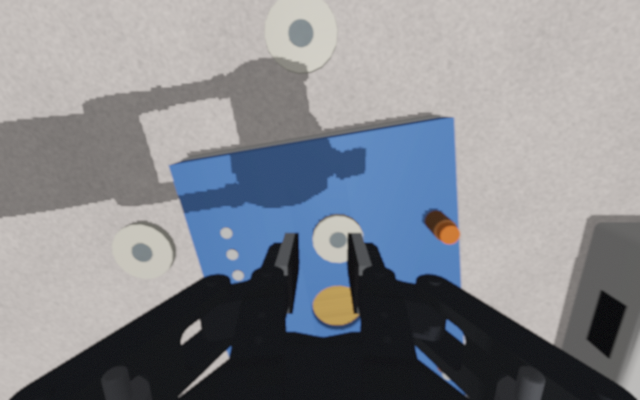

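Wrist view: disc dot at (338,239), brass recess around (337,306), partly hidden by the finger. I'll shift toward -y so recess, button and disc are all in view.

>>> servo_tool([
  {"rotation": [0, 0, 0], "delta_pos": [-0.11, -0.03, 0], "grip": 0.025},
  {"rotation": [0, 0, 0], "delta_pos": [-0.11, -0.03, 0], "grip": 0.025},
  {"rotation": [0, 0, 0], "delta_pos": [-0.11, -0.03, 0], "grip": 0.025},
  {"rotation": [0, 0, 0], "delta_pos": [-0.11, -0.03, 0], "grip": 0.025},
  {"rotation": [0, 0, 0], "delta_pos": [-0.11, -0.03, 0], "grip": 0.025},
])

```text
time_s: 1.87
ee_pos: [0.5258, 0.0155, 0.2015]
tool_rot: [-2.217, -2.225, -0.0]
ft_force: [0.2, 0.6, -0.3]
finger_gap: 0.0251
grip_force: 0.0
```

```bash
python3 -c "
from h import *
arm.camera('wrist');arm.camera('wrist');c=cal('wrist')
im=arm.camera('wrist');go([.576,.10,.2],90)
np.savez('w2.npz',*c)
cv2.imwrite('pics/w2.png',im[:,:,::-1])
cv2.imwrite('pics/w2c.png',cv2.resize(im[100:340,180:500,::-1],(800,600),interpolation=2))"
```

```text
t 2.0167 at [0.5263 0.0175 0.2014] F [-0.3  0.4  0.1] gap 0.0251
d [0.0821 0.0504 0.0014] rot [-0.02 -0.03  0.44]
```

View pics/w2c.png

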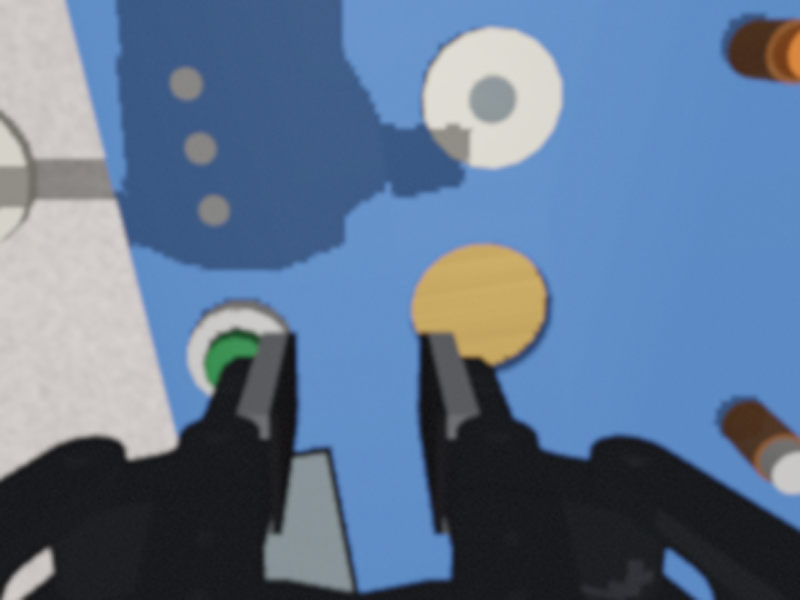

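Crop of the wrist view (2.5x, offset 180,100): disc dot at (492,99), recess mouth left edge 412, right about 551, top 242, bottom right rim about (500,368). The button is at about (237,362) with its housing left at 187, and the white vial is at lower right.

```bash
python3 -c "
from h import *
d=np.load('w2.npz');c=[d[k] for k in d.files];print(-c[1].T@c[2])
f=lambda x,y:(180+x/2.5-.3,100+y/2.5-.3)
for n,x,y,z in [('dot',492,99,.063),('L',412,305,.055),('R',551,303,.055),('T',480,242,.055),('B',500,368,.055),('Rfloor',547,303,.047),('discL',422,97,.063),('discR',563,97,.063),('btnL',205,362,.07),('btnT',237,330,.07)]: print(n,onz(f(x,y),z,c).round(4))
d1=np.load('w1.npz');c1=[d1[k] for k in d1.files]
print('tri dot',tri((338,239),f(492,99),c1,c).round(4))
im=cv2.imread('pics/w2.png').astype(int);b,g,r=im[...,0],im[...,1],im[...,2]
m=((r-b>40)&(r>150)&(g>120)).astype('uint8');n,l,s,ct=cv2.connectedComponentsWithStats(m);k=1+s[1:,4].argmax()
P=np.argwhere(l==k)[:,::-1].astype(float);Q=np.array([onz(p,.051,c)[:2] for p in P]);print('brass',Q.min(0),Q.max(0),len(Q))
"
```

```text
[0.52540335 0.0870695  0.34504297]
dot [0.576  0.0621 0.063 ]
L [ 0.549  -0.0231  0.055 ]
R [ 0.6066 -0.0218  0.055 ]
T [0.5758 0.0043 0.055 ]
B [ 0.5872 -0.0514  0.055 ]
Rfloor [ 0.6071 -0.0249  0.047 ]
discL [0.5499 0.0627 0.063 ]
discR [0.6025 0.063  0.063 ]
btnL [ 0.4651 -0.0423  0.07  ]
btnT [ 0.4785 -0.0284  0.07  ]
tri dot [0.5752 0.0623 0.0568]
brass [ 0.54980331 -0.04995294] [0.60488058 0.00156144] 1833
```

>>> servo_tool([
  {"rotation": [0, 0, 0.4], "delta_pos": [0.034, 0.017, 0.01], "grip": 0.025},
  {"rotation": [0, 0, 0.4], "delta_pos": [0.068, 0.034, 0.02], "grip": 0.025},
  {"rotation": [0, 0, 0.4], "delta_pos": [0.1, 0.05, 0.03], "grip": 0.025},
  {"rotation": [0, 0, 0.4], "delta_pos": [0.1, 0.05, 0.07], "grip": 0.025},
  {"rotation": [0, 0, 0.4], "delta_pos": [0.1, 0.05, 0.11], "grip": 0.025},
])

```text
time_s: 2.43
ee_pos: [0.5773, 0.1208, 0.0923]
tool_rot: [2.214, 2.225, 0.007]
ft_force: [0.1, -1.1, -1.5]
finger_gap: 0.0252
grip_force: 0.0
```

>>> servo_tool([
  {"rotation": [0, 0, 0], "delta_pos": [0, 0, 0.01], "grip": 0.025},
  {"rotation": [0, 0, 0], "delta_pos": [0, 0, 0.02], "grip": 0.025},
  {"rotation": [0, 0, 0], "delta_pos": [0, 0, 0.025], "grip": 0.025},
  {"rotation": [0, 0, 0], "delta_pos": [0, 0, 0.025], "grip": 0.025},
])

```text
time_s: 2.77
ee_pos: [0.576, 0.117, 0.0673]
tool_rot: [2.222, 2.221, 0.001]
ft_force: [-0.7, -0.6, 0.9]
finger_gap: 0.025
grip_force: 0.0
```

```bash
python3 -c "
from h import *
go([.576,.118,.058],90)"
```

```text
t 2.7667 at [0.576  0.117  0.0673] F [-0.7 -0.6  0.9] gap 0.025
d [0.001  0.     0.0093] rot [ 0.05 -0.01 -0.03]
```

Descending in small steps to feel the deck.

>>> servo_tool([
  {"rotation": [0, 0, 0], "delta_pos": [0, 0, 0.003], "grip": 0.025},
  {"rotation": [0, 0, 0], "delta_pos": [0, 0, 0.006], "grip": 0.025},
  {"rotation": [0, 0, 0], "delta_pos": [0, 0, 0.008], "grip": 0.025},
  {"rotation": [0, 0, 0], "delta_pos": [0, 0, 0.008], "grip": 0.025},
])

```text
time_s: 3.1
ee_pos: [0.5758, 0.1167, 0.0591]
tool_rot: [2.222, 2.22, 0.001]
ft_force: [0.6, -0.6, 0.1]
finger_gap: 0.025
grip_force: 0.0
```

>>> servo_tool([
  {"rotation": [0, 0, 0], "delta_pos": [0, 0, 0.001], "grip": 0.025},
  {"rotation": [0, 0, 0], "delta_pos": [0, 0, 0.002], "grip": 0.025},
  {"rotation": [0, 0, 0], "delta_pos": [0, 0, 0.002], "grip": 0.025},
])

```text
time_s: 3.35
ee_pos: [0.5756, 0.1167, 0.0565]
tool_rot: [-2.222, -2.221, 0.0]
ft_force: [-0.2, -0.2, 0.0]
finger_gap: 0.0251
grip_force: 0.0
```

>>> servo_tool([
  {"rotation": [0, 0, 0], "delta_pos": [0, 0, 0.001], "grip": 0.025},
  {"rotation": [0, 0, 0], "delta_pos": [0, 0, 0.001], "grip": 0.025},
])

```text
time_s: 3.52
ee_pos: [0.5755, 0.1168, 0.0554]
tool_rot: [-2.222, -2.221, 0.0]
ft_force: [-0.3, 1.0, -0.1]
finger_gap: 0.025
grip_force: 0.0
```

>>> servo_tool([
  {"rotation": [0, 0, 0], "delta_pos": [0, 0, 0.001], "grip": 0.025},
  {"rotation": [0, 0, 0], "delta_pos": [0, 0, 0.001], "grip": 0.025},
])

```text
time_s: 3.68
ee_pos: [0.5757, 0.1168, 0.055]
tool_rot: [2.222, 2.221, 0.0]
ft_force: [-0.5, -0.4, 2.1]
finger_gap: 0.0247
grip_force: 1.2
```

>>> servo_tool([
  {"rotation": [0, 0, 0], "delta_pos": [0, 0, 0.001], "grip": 0.025},
  {"rotation": [0, 0, 0], "delta_pos": [0, 0, 0.001], "grip": 0.025},
])

```text
time_s: 3.85
ee_pos: [0.5757, 0.1168, 0.0549]
tool_rot: [2.222, 2.221, 0.001]
ft_force: [-3.2, -0.8, 6.6]
finger_gap: 0.025
grip_force: 3.5
```

The deck touches at TCP z of about 0.055. I'll raise about 2.5 mm and start pushing along -y (tool -x).

>>> servo_tool([
  {"rotation": [0, 0, 0], "delta_pos": [0, 0, -0.004], "grip": 0.025},
  {"rotation": [0, 0, 0], "delta_pos": [0, 0, -0.004], "grip": 0.025},
  {"rotation": [0, 0, 0], "delta_pos": [-0.006, 0.0005, -0.004], "grip": 0.025},
  {"rotation": [0, 0, 0], "delta_pos": [-0.012, 0.0005, -0.004], "grip": 0.025},
  {"rotation": [0, 0, 0], "delta_pos": [-0.018, 0.0005, -0.004], "grip": 0.025},
])

```text
time_s: 4.27
ee_pos: [0.5759, 0.0981, 0.0571]
tool_rot: [-2.222, -2.221, 0.001]
ft_force: [-0.7, 0.1, -0.2]
finger_gap: 0.0251
grip_force: 0.0
```

>>> servo_tool([
  {"rotation": [0, 0, 0], "delta_pos": [-0.006, 0, 0], "grip": 0.025},
  {"rotation": [0, 0, 0], "delta_pos": [-0.012, 0, 0], "grip": 0.025},
  {"rotation": [0, 0, 0], "delta_pos": [-0.018, 0.0005, 0], "grip": 0.025},
  {"rotation": [0, 0, 0], "delta_pos": [-0.024, 0.0005, 0], "grip": 0.025},
  {"rotation": [0, 0, 0], "delta_pos": [-0.03, 0.001, 0], "grip": 0.025},
])

```text
time_s: 4.68
ee_pos: [0.577, 0.0681, 0.0575]
tool_rot: [-2.222, -2.221, 0.0]
ft_force: [-0.3, -0.3, -0.3]
finger_gap: 0.0248
grip_force: 0.1
```

```bash
python3 -c "
from h import *
im=arm.camera('wrist');c=cal('wrist');go([.578,.009,.0575],90)
b=arm.camera('side')[150:270,260:420]
cv2.imwrite('pics/p1.png',np.hstack([im[:,120:540],cv2.resize(b,(380,285),interpolation=2).repeat(1,0) if 0 else cv2.copyMakeBorder(cv2.resize(b,(380,285),interpolation=2),0,115,0,0,0)])[:,:,::-1])"
```

```text
t 4.7333 at [0.5772 0.067  0.0576] F [ 0.4 -1.3 -1. ] gap 0.0251
d [-0.058   0.0009  0.0001] rot [ 0.    0.05 -0.08]
```

View pics/p1.png

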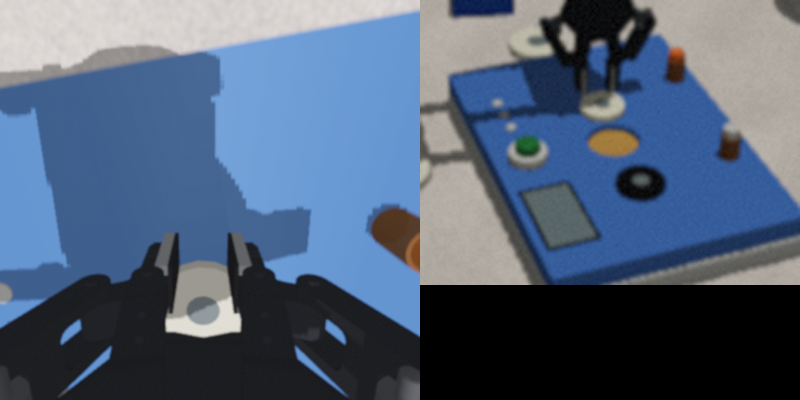

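The disc sits centred between the fingertips: dot at (203,311), gap centre at about column 204. In the side inset it heads straight for the recess. Continuing the push.

>>> servo_tool([
  {"rotation": [0, 0, 0], "delta_pos": [-0.006, 0, 0], "grip": 0.025},
  {"rotation": [0, 0, 0], "delta_pos": [-0.012, 0, 0], "grip": 0.025},
  {"rotation": [0, 0, 0], "delta_pos": [-0.018, 0.0005, 0], "grip": 0.025},
  {"rotation": [0, 0, 0], "delta_pos": [-0.024, 0.0005, 0], "grip": 0.025},
  {"rotation": [0, 0, 0], "delta_pos": [-0.03, 0.001, 0], "grip": 0.025},
])

```text
time_s: 5.2
ee_pos: [0.578, 0.0382, 0.0576]
tool_rot: [-2.222, -2.221, 0.0]
ft_force: [-0.4, 1.0, 0.5]
finger_gap: 0.025
grip_force: 0.1
```

>>> servo_tool([
  {"rotation": [0, 0, 0], "delta_pos": [-0.006, 0, 0], "grip": 0.025},
  {"rotation": [0, 0, 0], "delta_pos": [-0.012, 0, 0], "grip": 0.025},
  {"rotation": [0, 0, 0], "delta_pos": [-0.017, 0, 0], "grip": 0.025},
  {"rotation": [0, 0, 0], "delta_pos": [-0.022, 0, 0], "grip": 0.025},
  {"rotation": [0, 0, 0], "delta_pos": [-0.022, 0, 0], "grip": 0.025},
])

```text
time_s: 5.62
ee_pos: [0.5781, 0.0157, 0.0576]
tool_rot: [2.223, 2.22, -0.0]
ft_force: [-1.3, 0.4, -0.3]
finger_gap: 0.0251
grip_force: 0.0
```

```bash
python3 -c "
from h import *
go([.578,.009,.0575],90)
a=arm.camera('scene')[150:270,220:380];b=arm.camera('side')[150:270,260:420]
cv2.imwrite('pics/p2.png',np.hstack([cv2.resize(a,(400,300),interpolation=2),cv2.resize(b,(400,300),interpolation=2)])[:,:,::-1])"
```

```text
t 5.6167 at [0.5781 0.0157 0.0576] F [-1.3  0.4 -0.3] gap 0.0251
d [-0.0067 -0.0001  0.0001] rot [ 0.01  0.03 -0.08]
```

View pics/p2.png

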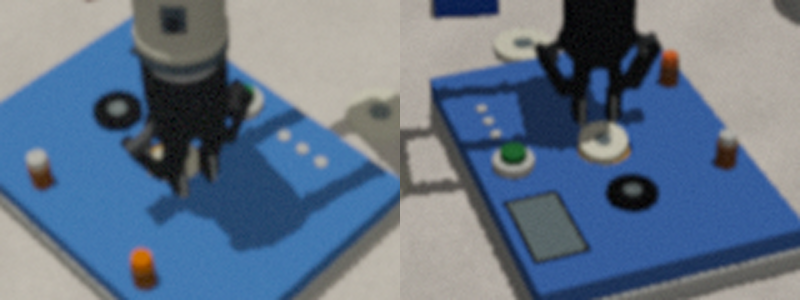

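The disc is over the recess, with brass still showing at its far edge at (628,150). A few millimetres remain.

>>> servo_tool([
  {"rotation": [0, 0, 0], "delta_pos": [-0.003, 0, 0], "grip": 0.025},
  {"rotation": [0, 0, 0], "delta_pos": [-0.006, 0, 0], "grip": 0.025},
  {"rotation": [0, 0, 0], "delta_pos": [-0.008, 0, 0], "grip": 0.025},
  {"rotation": [0, 0, 0], "delta_pos": [-0.008, 0, 0], "grip": 0.025},
])

```text
time_s: 6.05
ee_pos: [0.578, 0.0084, 0.0575]
tool_rot: [2.222, 2.221, -0.0]
ft_force: [0.4, 0.2, -0.7]
finger_gap: 0.0253
grip_force: 0.0
```

```bash
python3 -c "
from h import *
go([.578,.009,.0575],90)
im=arm.camera('wrist')[200:400,200:440];b=arm.camera('side')[170:240,300:400]
cv2.imwrite('pics/p3.png',np.hstack([cv2.resize(im,(400,333)),cv2.resize(b,(400,333),interpolation=2)])[:,:,::-1])"
```

```text
t 6.05 at [0.578  0.0084 0.0575] F [ 0.4  0.2 -0.7] gap 0.0253
d [ 0.0006 -0.      0.    ] rot [-0.01  0.01 -0.04]
```

View pics/p3.png

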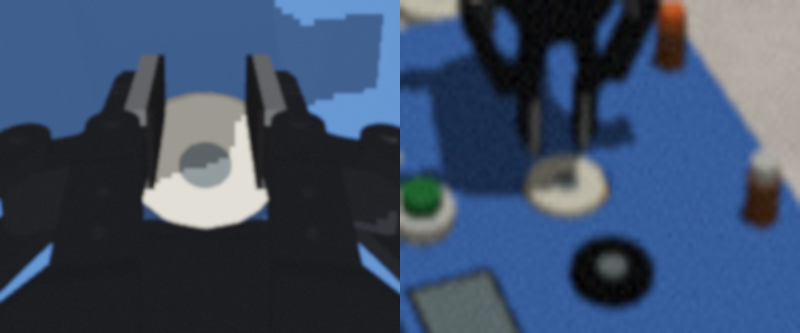

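The disc appears to have dropped. I'll lift straight up, then move to where both the disc and the button are visible.

>>> servo_tool([
  {"rotation": [0, 0, 0], "delta_pos": [0.002, 0, -0.02], "grip": 0.025},
  {"rotation": [0, 0, 0], "delta_pos": [0.002, 0, -0.06], "grip": 0.025},
  {"rotation": [0, 0, 0], "delta_pos": [0.002, 0, -0.1], "grip": 0.0},
  {"rotation": [0, 0, 0], "delta_pos": [-0.02, -0.02, -0.13], "grip": 0.0},
  {"rotation": [0, 0, 0], "delta_pos": [-0.05, -0.035, -0.145], "grip": 0.0},
])

```text
time_s: 6.57
ee_pos: [0.5438, -0.0399, 0.2078]
tool_rot: [2.214, 2.222, 0.007]
ft_force: [1.0, -1.3, 0.9]
finger_gap: 0.0001
grip_force: 0.0
```

>>> servo_tool([
  {"rotation": [0, 0, 0], "delta_pos": [-0.03, -0.012, 0], "grip": 0.0},
  {"rotation": [0, 0, 0], "delta_pos": [-0.03, -0.012, 0], "grip": 0.0},
  {"rotation": [0, 0, 0], "delta_pos": [-0.03, -0.012, 0], "grip": 0.0},
  {"rotation": [0, 0, 0], "delta_pos": [-0.03, -0.012, 0], "grip": 0.0},
])

```text
time_s: 6.9
ee_pos: [0.531, -0.0708, 0.2021]
tool_rot: [-2.222, -2.22, -0.0]
ft_force: [0.5, 0.2, 0.2]
finger_gap: -0.0003
grip_force: 0.0
```

```bash
python3 -c "
from h import *
arm.camera('wrist');c=cal('wrist');im=arm.camera('wrist');go([.48,-.043,.09],90);np.savez('w3.npz',*c)
cv2.imwrite('pics/w3.png',cv2.resize(im[120:360,180:500,::-1],(800,600),interpolation=2))"
```

```text
t 7.0 at [ 0.5311 -0.0702  0.2018] F [-0.1  0.9 -0.2] gap -0.0005
d [ 0.0272 -0.051   0.1118] rot [-0.07 -0.04  0.04]
```

View pics/w3.png

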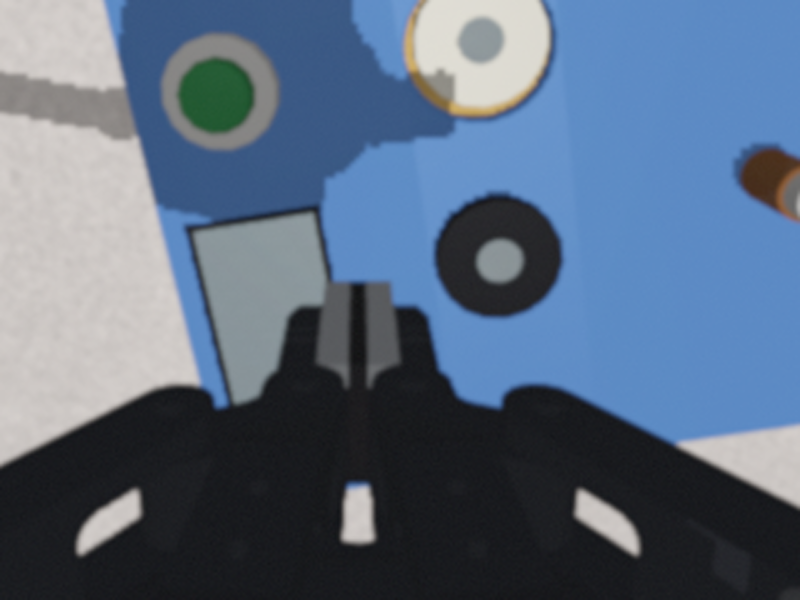

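The wrist view shows the white disc inside the recess outline at (480,40), with a thin brass crescent on its left and lower side. The button is at (216,95) and the black disc is untouched at (498,256). I'll check for flushness numerically by fitting the disc outline, and work out the button position.

```bash
cat > fit.py <<'E'
from h import *
from scipy.optimize import least_squares
def fit(c,im):
    im=im.astype(int); p0=cv2.projectPoints(np.array([[.578,-.025,.055]]),cv2.Rodrigues(c[1])[0],c[2],c[0],None)[0].ravel()
    r,g,b=im[...,0],im[...,1],im[...,2]
    m=((r>165)&(abs(r-b)<45)&(r>b-10)).astype('uint8')
    yy,xx=np.mgrid[:400,:640]; m[(xx-p0[0])**2+(yy-p0[1])**2>38**2]=0
    n,l,s,ct=cv2.connectedComponentsWithStats(m);k=1+s[1:,4].argmax()
    C=max(cv2.findContours((l==k).astype('uint8'),0,1)[0],key=len)
    C=cv2.convexHull(C)[:,0].astype(float)
    C=cv2.findContours(cv2.fillPoly(np.zeros((400,640),'uint8'),[C.astype(int)],1),0,1)[0][0][:,0].astype(float)
    a=np.linspace(0,2*np.pi,90)
    def proj(q):
        X=np.c_[q[0]+.026*np.cos(a),q[1]+.026*np.sin(a),q[2]+.026*(q[3]*np.cos(a)+q[4]*np.sin(a))]
        return cv2.projectPoints(X,cv2.Rodrigues(c[1])[0],c[2],c[0],None)[0][:,0]
    def res(q):
        P=proj(q).astype(np.float32).reshape(-1,1,2)
        return np.array([cv2.pointPolygonTest(P,tuple(map(float,p)),True)-.5 for p in C])
    for fr in (3,5):
        f=lambda v:res(np.r_[v,[0]*(5-len(v))])
        o=least_squares(f,[p for p in [.578,-.025,.055,0,0]][:fr],x_scale=[.01,.01,.01,.1,.1][:fr],loss='soft_l1',diff_step=1e-3)
        print('fit',fr,o.x.round(4),'cost',round(o.cost,2))
    d=((r<160)&(r>110)&(abs(r-b)<35)).astype('uint8')
    cen=C.mean(0);d[(xx-cen[0])**2+(yy-cen[1])**2>14**2]=0
    n,l,s,ct=cv2.connectedComponentsWithStats(d);k=1+s[1:,4].argmax();print('dot',ct[k],s[k,4],'outline',cen);return ct[k]
E
python3 - <<'E'
from fit import *
c=cal('wrist');im=arm.camera('wrist');p=fit(c,im);np.savez('f3.npz',*c,p)
print('dot z.055',onz(p,.055,c))
d=np.load('w3.npz');c=[d[k] for k in d.files]
q=(180+216/2.5-.3,120+95/2.5-.3)
for z in (.063,.067,.072):print('btn',z,onz(q,z,c).round(4))
for z in (.063,.067,.072):go([*onz(q,z,c)[:2],.09],90)
A,B=cal('scene'),cal('side')
for n in('scene','side'):
    i=arm.camera(n).astype(int);c=cal(n)
    e=cv2.projectPoints(np.array([[.578,-.025,.055]]),cv2.Rodrigues(c[1])[0],c[2],c[0],None)[0].ravel();print(n,e)
    x,y=e.round().astype(int);w=i[y-14:y+15,x-14:x+15];r,g,b=w[...,0],w[...,1],w[...,2]
    dk=(r<165)&(r>90)&(abs(r-b)<30);P=np.argwhere(dk);print('dark n',len(P),P.mean(0)[::-1]+[x-14,y-14])
    wh=np.argwhere((r>165)&(b>150));print('white',len(wh),wh.mean(0)[::-1]+[x-14,y-14])
E
```

```text
fit 3 [ 0.5773 -0.0226  0.0589] cost 23.96
fit 5 [ 5.773e-01 -2.260e-02  5.890e-02  0.000e+00 -1.000e-04] cost 23.96
dot [372.08219178 136.00913242] 219 outline [371.87012987 134.72727273]
dot z.055 [ 0.5781668  -0.02318681  0.055     ]
btn 0.063 [ 0.4771 -0.043   0.063 ]
btn 0.067 [ 0.4778 -0.0424  0.067 ]
btn 0.072 [ 0.4788 -0.0417  0.072 ]
t 7.05 at [ 0.5311 -0.0701  0.2018] F [ 0.2 -0.1  0.5] gap -0.0002
d [ 0.0271 -0.0539  0.1118] rot [-0.07 -0.03  0.05]
t 7.05 at [ 0.5311 -0.0701  0.2018] F [ 0.2 -0.1  0.5] gap -0.0002
d [ 0.0277 -0.0532  0.1118] rot [-0.07 -0.03  0.05]
t 7.05 at [ 0.5311 -0.0701  0.2018] F [ 0.2 -0.1  0.5] gap -0.0002
d [ 0.0284 -0.0522  0.1118] rot [-0.07 -0.03  0.05]
scene [287.84182522 213.83143199]
dark n 111 [287.89189189 213.1981982 ]
white 190 [288.36842105 214.50526316]
side [341.12869555 207.99025838]
dark n 95 [340.45263158 209.50526316]
white 110 [341.26363636 207.82727273]
```

The fit does not settle whether the disc is fully flush: it is within the play laterally, but the height is ambiguous. I'll probe the disc's trailing (+y) part with the shut fingertips, since the contact height tells.

>>> servo_tool([
  {"rotation": [0, 0, 0], "delta_pos": [0.032, 0.024, 0.0], "grip": 0.0},
  {"rotation": [0, 0, 0], "delta_pos": [0.063, 0.047, 0.02], "grip": 0.0},
  {"rotation": [0, 0, 0], "delta_pos": [0.063, 0.047, 0.06], "grip": 0.0},
  {"rotation": [0, 0, 0], "delta_pos": [0.063, 0.047, 0.1], "grip": 0.0},
  {"rotation": [0, 0, 0], "delta_pos": [0.063, 0.047, 0.125], "grip": 0.0},
])

```text
time_s: 7.57
ee_pos: [0.5765, -0.0066, 0.0725]
tool_rot: [-2.216, -2.221, 0.006]
ft_force: [-0.5, -0.5, -1.9]
finger_gap: 0.0001
grip_force: 0.0
```

>>> servo_tool([
  {"rotation": [0, 0, 0], "delta_pos": [0, 0, 0.004], "grip": 0.0},
  {"rotation": [0, 0, 0], "delta_pos": [0, 0, 0.008], "grip": 0.0},
  {"rotation": [0, 0, 0], "delta_pos": [0, 0, 0.01], "grip": 0.0},
  {"rotation": [0, 0, 0], "delta_pos": [0, 0, 0.01], "grip": 0.0},
])

```text
time_s: 7.9
ee_pos: [0.5792, -0.0083, 0.0698]
tool_rot: [2.22, 2.219, 0.003]
ft_force: [0.7, -0.1, 0.9]
finger_gap: -0.0002
grip_force: 0.0
```

>>> servo_tool([
  {"rotation": [0, 0, 0], "delta_pos": [0, 0, 0.002], "grip": 0.0},
  {"rotation": [0, 0, 0], "delta_pos": [0, 0, 0.004], "grip": 0.0},
  {"rotation": [0, 0, 0], "delta_pos": [0, 0, 0.004], "grip": 0.0},
])

```text
time_s: 8.15
ee_pos: [0.5785, -0.0083, 0.0645]
tool_rot: [2.221, 2.22, 0.002]
ft_force: [-0.5, 0.1, 0.8]
finger_gap: -0.0002
grip_force: 0.0
```

>>> servo_tool([
  {"rotation": [0, 0, 0], "delta_pos": [0, 0, 0.001], "grip": 0.0},
  {"rotation": [0, 0, 0], "delta_pos": [0, 0, 0.002], "grip": 0.0},
  {"rotation": [0, 0, 0], "delta_pos": [0, 0, 0.003], "grip": 0.0},
  {"rotation": [0, 0, 0], "delta_pos": [0, 0, 0.003], "grip": 0.0},
])

```text
time_s: 8.48
ee_pos: [0.5779, -0.0082, 0.0603]
tool_rot: [-2.222, -2.221, 0.0]
ft_force: [0.4, 0.4, 0.9]
finger_gap: 0.0002
grip_force: 0.0
```

>>> servo_tool([
  {"rotation": [0, 0, 0], "delta_pos": [0, 0, 0.001], "grip": 0.0},
  {"rotation": [0, 0, 0], "delta_pos": [0, 0, 0.002], "grip": 0.0},
  {"rotation": [0, 0, 0], "delta_pos": [0, 0, 0.002], "grip": 0.0},
])

```text
time_s: 8.73
ee_pos: [0.5779, -0.0082, 0.0582]
tool_rot: [-2.222, -2.221, 0.0]
ft_force: [-0.3, 0.3, 0.3]
finger_gap: -0.0004
grip_force: 0.0
```

>>> servo_tool([
  {"rotation": [0, 0, 0], "delta_pos": [0, 0, 0.001], "grip": 0.0},
  {"rotation": [0, 0, 0], "delta_pos": [0, 0, 0.002], "grip": 0.0},
  {"rotation": [0, 0, 0], "delta_pos": [0, 0, 0.002], "grip": 0.0},
])

```text
time_s: 8.98
ee_pos: [0.5779, -0.0082, 0.0563]
tool_rot: [-2.222, -2.221, 0.0]
ft_force: [-0.1, -0.3, 0.2]
finger_gap: -0.0
grip_force: 0.0
```

There is no contact down to 0.0563, so the trailing side isn't proud, and the crescent shows the front edge is clear of the far wall. The disc is seated. Now the button.

>>> servo_tool([
  {"rotation": [0, 0, 0], "delta_pos": [0, 0, -0.03], "grip": 0.0},
  {"rotation": [0, 0, 0], "delta_pos": [0, 0, -0.05], "grip": 0.0},
  {"rotation": [0, 0, 0], "delta_pos": [-0.012, -0.035, -0.05], "grip": 0.0},
  {"rotation": [0, 0, 0], "delta_pos": [-0.024, -0.07, -0.05], "grip": 0.0},
  {"rotation": [0, 0, 0], "delta_pos": [-0.034, -0.1, -0.05], "grip": 0.0},
])

```text
time_s: 9.4
ee_pos: [0.4768, -0.0425, 0.1066]
tool_rot: [2.221, 2.221, -0.001]
ft_force: [-1.1, -0.3, 0.6]
finger_gap: 0.0
grip_force: 0.0
```

>>> servo_tool([
  {"rotation": [0, 0, 0], "delta_pos": [0, 0, 0.01], "grip": 0.0},
  {"rotation": [0, 0, 0], "delta_pos": [0, 0, 0.02], "grip": 0.0},
  {"rotation": [0, 0, 0], "delta_pos": [0, 0, 0.025], "grip": 0.0},
  {"rotation": [0, 0, 0], "delta_pos": [0, 0, 0.025], "grip": 0.0},
])

```text
time_s: 9.73
ee_pos: [0.4776, -0.0418, 0.0795]
tool_rot: [-2.22, -2.219, 0.003]
ft_force: [0.1, 0.6, 0.0]
finger_gap: -0.0001
grip_force: 0.0
```

```bash
python3 -c "
from h import *
go([.478,-.042,.072],90)"
```

```text
t 9.7333 at [ 0.4776 -0.0418  0.0795] F [0.1 0.6 0. ] gap -0.0001
d [-0.0002  0.0004  0.0075] rot [-0.17 -0.04 -0.01]
```

>>> servo_tool([
  {"rotation": [0, 0, 0], "delta_pos": [0, 0, 0.002], "grip": 0.0},
  {"rotation": [0, 0, 0], "delta_pos": [0, 0, 0.004], "grip": 0.0},
  {"rotation": [0, 0, 0], "delta_pos": [0, 0, 0.006], "grip": 0.0},
  {"rotation": [0, 0, 0], "delta_pos": [0, 0, 0.007], "grip": 0.0},
])

```text
time_s: 10.07
ee_pos: [0.4787, -0.0419, 0.0748]
tool_rot: [2.221, 2.221, 0.001]
ft_force: [0.2, 0.1, 2.6]
finger_gap: 0.0001
grip_force: 1.3
```

>>> servo_tool([
  {"rotation": [0, 0, 0], "delta_pos": [0, 0, 0.001], "grip": 0.0},
  {"rotation": [0, 0, 0], "delta_pos": [0, 0, 0.002], "grip": 0.0},
  {"rotation": [0, 0, 0], "delta_pos": [0, 0, 0.003], "grip": 0.0},
  {"rotation": [0, 0, 0], "delta_pos": [0, 0, 0.003], "grip": 0.0},
])

```text
time_s: 10.4
ee_pos: [0.4786, -0.042, 0.0721]
tool_rot: [2.221, 2.22, 0.002]
ft_force: [2.1, 1.6, 4.6]
finger_gap: -0.0001
grip_force: 2.1
```

>>> servo_tool([
  {"rotation": [0, 0, 0], "delta_pos": [0, 0, 0.001], "grip": 0.0},
  {"rotation": [0, 0, 0], "delta_pos": [0, 0, 0.002], "grip": 0.0},
  {"rotation": [0, 0, 0], "delta_pos": [0, 0, 0.002], "grip": 0.0},
])

```text
time_s: 10.65
ee_pos: [0.4787, -0.042, 0.071]
tool_rot: [2.221, 2.22, 0.003]
ft_force: [0.3, 2.3, 9.0]
finger_gap: 0.0001
grip_force: 4.5
```

>>> servo_tool([
  {"rotation": [0, 0, 0], "delta_pos": [0, 0, 0.001], "grip": 0.0},
  {"rotation": [0, 0, 0], "delta_pos": [0, 0, 0.002], "grip": 0.0},
  {"rotation": [0, 0, 0], "delta_pos": [0, 0, 0.002], "grip": 0.0},
])

```text
time_s: 10.9
ee_pos: [0.4788, -0.042, 0.0708]
tool_rot: [2.22, 2.22, 0.003]
ft_force: [-5.1, 3.8, 17.5]
finger_gap: 0.0001
grip_force: 9.0
```

>>> servo_tool([
  {"rotation": [0, 0, 0], "delta_pos": [0, 0, 0.001], "grip": 0.0},
  {"rotation": [0, 0, 0], "delta_pos": [0, 0, 0.001], "grip": 0.0},
])

```text
time_s: 11.07
ee_pos: [0.4788, -0.042, 0.0707]
tool_rot: [2.22, 2.219, 0.004]
ft_force: [-6.1, 2.8, 22.2]
finger_gap: -0.0001
grip_force: 11.3
```

The button has bottomed out: a hard stop at 0.0708 with 22 N. Releasing, then a final look.

>>> servo_tool([
  {"rotation": [0, 0, 0], "delta_pos": [0, 0, -0.01], "grip": 0.0},
  {"rotation": [0, 0, 0], "delta_pos": [0, 0, -0.04], "grip": 0.0},
  {"rotation": [0, 0, 0], "delta_pos": [0, 0, -0.08], "grip": 0.0},
  {"rotation": [0, 0, 0], "delta_pos": [-0.02, 0.03, -0.11], "grip": 0.0},
  {"rotation": [0, 0, 0], "delta_pos": [-0.045, 0.06, -0.135], "grip": 0.0},
])

```text
time_s: 11.48
ee_pos: [0.5318, -0.0818, 0.199]
tool_rot: [2.218, 2.221, 0.001]
ft_force: [0.1, -0.9, 0.9]
finger_gap: 0.0003
grip_force: 0.0
```

>>> servo_tool([
  {"rotation": [0, 0, 0], "delta_pos": [-0.005, 0.03, 0], "grip": 0.0},
  {"rotation": [0, 0, 0], "delta_pos": [-0.005, 0.03, 0], "grip": 0.0},
  {"rotation": [0, 0, 0], "delta_pos": [-0.005, 0.03, 0], "grip": 0.0},
  {"rotation": [0, 0, 0], "delta_pos": [-0.005, 0.03, 0], "grip": 0.0},
])

```text
time_s: 11.82
ee_pos: [0.5606, -0.087, 0.1945]
tool_rot: [-2.22, -2.219, 0.004]
ft_force: [-0.1, 0.2, 0.2]
finger_gap: -0.0003
grip_force: 0.0
```

```bash
python3 -c "
from fit import *
arm.camera('wrist');c=cal('wrist');im=arm.camera('wrist');go([.48,-.043,.09],90)
p=fit(c,im);d=np.load('f3.npz');f=[d[k] for k in d.files];print('tri dot',tri(f[3],p,f[:3],c),onz(p,.055,c))
x,y=int(p[0])-40,max(int(p[1])-45,0);s=arm.camera('side')[140:270,270:420]
cv2.imwrite('pics/w4.png',np.hstack([cv2.resize(im[y:y+90,x-10:x+80],(400,400),interpolation=2),cv2.resize(s,(400,400),interpolation=2)])[:,:,::-1])"
```

```text
t 11.9167 at [ 0.5606 -0.0867  0.1957] F [-0.4 -0.5  0.4] gap 0.0003
d [ 0.0437 -0.0804  0.1058] rot [-0.08 -0.   -0.02]
fit 3 [ 0.5818 -0.0238  0.0385] cost 121.8
fit 5 [ 0.5818 -0.0232  0.038  -0.     -0.2238] cost 120.68
dot [342.10041841 118.0041841 ] 239 outline [344.77124183 117.63398693]
tri dot [ 0.57797037 -0.0230643   0.05628024] [ 0.57806173 -0.0230711   0.055     ]
```

View pics/w4.png

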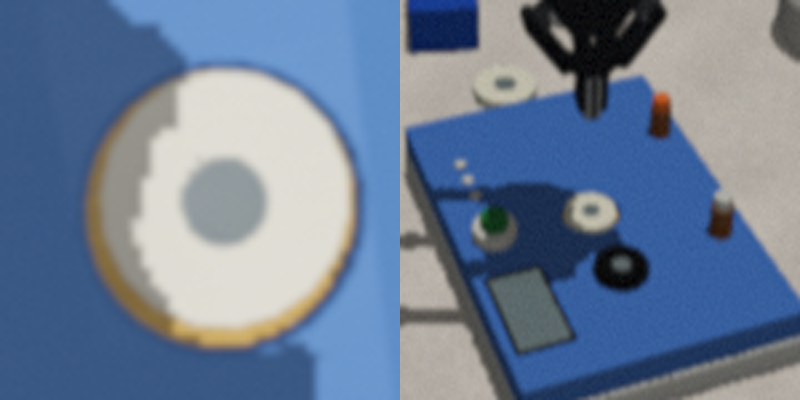

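The disc lies inside the recess rim all round, with its dot triangulated at z of about 0.056. The button is up again and nothing else has moved.

```bash
python3 -c "
from bench import arm
print(arm.sign_off())"
```

```text
the job is handed in; nothing more can be done
None
```

I slid the white disc into the recess, where the measurements and final images show it flush, then pressed the green button to its stop and released it; the job was handed in at about 12 s with nothing else seen to have moved.

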